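Hold a specimen slide label up over the light pad

ROBOT

A 7-joint arm with a two-finger parallel gripper is mounted at the origin on a cart in front of the work surface, level with it; the furniture and walls round the work are solid. World frame = base frame: x ahead of the robot, y to its left, z up, the work surface at z = 0. Lengths are in m, angles in rad, forces in N, time in s.
With the tool pointing down it reaches from about 0.4 to 0.85 m from the base axis. Payload 10.4 kg.
Tool frame: the origin (TCP) lies on the centre line of the jaws, within the pads' length; the fingertips stand 14 mm ahead of it and the grasp point (between the pads) lies 5 mm behind it (manip.tip_reach is the distance from the TCP to the fingertips, in m); z points along the fingers, y is the line along which they close (so a half turn about z gives the same grasp; the last joint's range is limited). The gripper opens to 85 mm and grips with 20 to 120 N. Pads are 22 mm wide; open, the fingers measure 114 mm over their backs; the gripper's body (76 mm by 85 mm) begins 54 mm behind the grasp point. The pads swing forward as they close: fully open they stand 13 mm farther back than shut.
Start: joints at [-1.368, 0.332, -0.065, 1.46, 0.022, 1.35, -0.088], TCP at [0.14, 0.609, 0.245] pointing down, gripper open.
Joint ranges: [-2.6, 2.6], [-0.5, 2.12], [-1.47, 1.34], [0.16, 2.42], [-1.27, 4.41], [0.06, 2.06], [-2.6, 2.6]. Speed limits (rad/s): [2.22, 2.22, 2.79, 2.79, 3.14, 3.14, 3.14].

INTERFACE

Orientations are given as a unit quaternion [x, y, z, w].
In Python, from workcell import manip gives the robot as it stands.
- The arm moves only by the shell command python3 -m pendant 'ROWS' [FORCE]. ROWS is JSON, a list of rows, each a list of 7 numbers: the shift along the tool's x, y, z in units of 50 mm (1.0 is 50 mm), then the turn, a rotation vector about the tool's x, y, z in units of 8 degrees (1.0 is 8 degrees), then the opening, from -1 (shut) to 1 (fully open), so that 0 is half open. In form: [[dx, dy, dz, ax, ay, az, jaw], ...]. A call has exactly 10 rows; each row is the pose to reach, as a shift and turn from the pose commanded when the call began, along the tool's axes at that moment; what a row does not reach only later rows make up. A row lasts 1/8 s, in which the tool goes at most 62.5 mm and 10.7 degrees, less where a joint would pass 70% of its speed; a pose out of reach is approached as far as the arm can. A call with a gripper value outside its range is refused whole. The fingers move at their own pace and stop on an object; FORCE is the grip in N (left out, the last holds). Time passes only in rows, so rows that repeat a pose let the fingers close, or fill a call up. It gives the time, the measured TCP pose, the force, the opening and the grip force at its end, in the units of the state.
- manip.get_obs(): the state, without advancing time (a new reading comes with each control period).
- manip.camera(name): name is "scene" or "top" or "wrist"; returns (picture, depth): 420x560x3 uint8, red, green, blue; 420x560 float32, m along the optical axis (not along the pixel's ray), 0 where there is no reading.
- manip.get_calibration(name): a dict with "fx", "fy", "cx", "cy" (pixels), "xyz" and "orientation" of the camera in the world. Camera axes: x right, y up, looking along -z (the intrinsics and any distortion apply to the point x, -y, -z); pixel columns grow to the right and rows downward; lengths in m; the calibration is good to about 2 mm. A picture is of the moment at which its call begins: read the wrist's pose just before it. get_calibration takes no time and is no camera call; for the wrist camera it gives the pose at the moment of the call.
- manip.hand_in(): hands the job in; it is judged then, once.
Trained networks look in the newest picture that a camera, given by its name, has taken for a name from the list of things; names that differ only in an ending like _2 or _b are one class to them, and where a whole thing is asked for, a point or a joint stands for the part that bears it (a point fixed in the world has none). Each returns a list of dicts, best first, with "p" (0 to 1); they miss things now and then, are a little off and sometimes report something else, mostly with a low value. They report only what shows in the picture. A call takes as long as a camera call.
- manip.find_in(thing, camera): "box" ([left, top, right, bottom] in pixels, round what is visible of it).
- manip.trace(thing, camera): "pixels" (420x560 bool, what is visible of it) and "box" ([left, top, right, bottom] in pixels, round what is visible of it).
- manip.tip_of(thing, camera): "pixel" ([column, row] in pixels: a listed point, or the origin of a listed thing).
The state is a dict: "clock": time; "joint_pos": joint angles; "joint_velocities": joint speeds; "tau": joint torques, N m; "position": TCP position; "ee_rot": TCP orientation; "ft_force": force on the tool from outside, world axes, zero at the start; "torque": the same for the moment, N m; "grip_width": opening from 0.0 (shut) to 1.0 (fully open); "grasp_force": force on a finger pad.
Only numpy, scipy, OpenCV 4.12 (cv2) and the standard library are available. Lean on these libraries where they do the work, as an engineer would, in place of code of your own. Each camera call takes 0.05 s, during which the arm holds its last target. There are 200 camera calls.

TASK

Push the light pad's dimmer slider to the thick green mark, then lift the frosted, notched slide out of the rack by its clear part, never touching its frosted end with the fingers: seen with the corner notch at the top left, the label is on the face towards you. Finish while still holding it for the overhead camera, steady in the air about 10 cm above the panel's printed outline, frosted end over the outline's boxed right-hand end, long edges level and the label face turned up at least 45 degrees from edge-on. Leave the plain slide, the pin bowl, the mesh box and the glass dish where they are.

Things in the scene. Friction and masses are not known exactly. Their poses are not given: they have to be found in the camera images.
- light_pad: white LED light pad, 116 x 164 x 14 mm, fixed on the bench; origin under its middle, z up, x from its dimmer edge (near the robot) to its far edge, y along its 164 mm side, to the left seen from the dimmer edge. Flat top at 14 mm. Its lit panel (66 x 146 mm) bears a printed grey slide outline, long way along y, with a box for the frosted end at the right (-y) end.
- panel_centre (a point): point on the lit panel's top, in the middle of the printed slide outline: light_pad frame (20, 0, 14) mm
- label_window (a point): point on the lit panel's top, in the middle of the printed box for the frosted end, at the right-hand end of the outline: light_pad frame (20, -27.5, 14) mm
- dimmer (a joint): position of the light pad's dimmer slider in m, 0 (dark end, left) to 0.060 (bright end, right); grows towards the pad's -y; dry friction about 1.5 N, no spring, stays where it is left. Five marks beside the track at 0, 15, 30, 45 and 60 mm; the fourth, at 0.045, is the thick green one.
- dimmer_top (a point): middle of the top face of the black dimmer grip (18 mm across the track in x, 14 mm along it in y, its top 16 mm above the pad, 30 mm above the bench; white line across its top); moves with it
- dimmer_mark (a point): point on the track, level with the pad's top, where the middle of the grip stands when it is at the green mark (light_pad frame (-42, -15, 14) mm)
- slide_rack: beech block 98 x 92 x 24 mm, fixed, at any yaw; origin under its middle. Three open-topped grooves 83 x 11 mm, 12 mm deep, run along its x at y = -33, 0 and +33 mm; the slides stand in the two outer ones on a long edge, the middle groove is empty. Groove floor 12 mm above the bench.
- slide: labelled slide: beetle in clear resin, 80 x 32 x 9 mm, 25 to 50 g, standing on a long edge in an outer groove, top 44 mm above the bench. Origin mid standing edge; x (80 mm) to the frosted end, y out of the label face, z up. Clear for x -40 to +15 mm, frosted beyond. An 8 x 8 mm notch is cut from the +x +z corner: seen from the label face, notch up, it is at the left.
- frosted_end: the slide's frosted white end, 25 x 9 x 32 mm, part of the slide, with a yellow paper label on its +y face only; origin on the standing edge, slide frame (27.5, 0, 0) mm, axes as the slide's
- slide_centre (a point): centre of the slide (slide frame (0, 0, 16) mm)
- frosted_mid (a point): centre of the frosted end (slide frame (27.5, 0, 16) mm)
- plain_slide: bystander: a second resin slide, 80 x 32 x 9 mm, clear from end to end, no notch and no label, standing in the other outer groove; origin in the middle of its lower edge
- microscope: stereo microscope, fixed, solid, 326 x 224 x 357 mm, to the right of the work, its head up to 357 mm high; swing the arm over or round it. Origin under its base, base 0.12 m towards the robot and 0.16 m away, 0.11 m to each side
- pin_bowl: bystander: glass bowl of black pins, 107 mm wide, 66 mm high, to the left of the work; origin under its middle
- vent_box: bystander: small white box with a mesh lid, 38 mm cube; origin under its middle
- glass_dish_b: bystander: clear glass petri dish, 84 mm wide, 26 mm high; origin under its middle

How it is judged:
On the way, in this order (a step that is already met when the one before it is completed fails the run):
1. the dimmer slider stands at the green mark (value of joint dimmer between 0.04 and 0.05 m and velocity of joint dimmer between -0.01 and 0.01 m/s), for 0.2 s.
2. the labelled slide is lifted clear of the rack in the fingers (height (world z) of slide_centre above 0.055 m and contact force between the fingers and slide above 1 N and contact force between slide and slide_rack below 0.1 N), for 0.2 s.
At the end, for the whole second after the job is handed in: Slide held still in the fingers, off pad and rack: centre 50-150 mm above the panel and within 30 mm sideways of the outline's middle, frosted end within 30 mm of its box, label normal within 57 deg of straight up, long edges level within 20 deg; dimmer within 5 mm of its mark (value of joint dimmer between 0.04 and 0.05 m and z of slide_centre in the frame of panel_centre between 0.05 and 0.15 m and horizontal distance between slide_centre and panel_centre below 0.03 m and horizontal distance between frosted_mid and label_window below 0.03 m and angle between slide's own y axis and vertical below 1 rad and angle between slide's own x axis and vertical between 1.22 and 1.92 rad and contact force between the fingers and slide above 1 N and contact force between slide and light_pad below 0.1 N and contact force between slide and slide_rack below 0.1 N and linear speed of slide below 0.02 m/s); the arm keeps its last pose, push and grip.
It fails at once if the fingers press on the frosted end (contact force between the fingers and frosted_end above 0.5 N).
It fails at once if the plain slide is moved by more than 15 mm (distance of plain_slide from where it was at the start of the episode above 0.015 m).
It fails at once if the pin bowl is moved by more than 20 mm (distance of pin_bowl from where it was at the start of the episode above 0.02 m).
It fails at once if the mesh box is moved by more than 20 mm (distance of vent_box from where it was at the start of the episode above 0.02 m).
It fails at once if the glass dish is moved by more than 20 mm (distance of glass_dish_b from where it was at the start of the episode above 0.02 m).
It also fails if it takes over 58 s, if anything falls off the work surface, if the arm or the gripper's body presses on something with over 40 N, if the wrist force passes 120 N, or if a joint passes its speed limit or range.

## Working session

There is one attempt and no reset: what is moved stays moved. The work goes in short steps, Python scripts to look and compute and a shell command to move; the robot and the scene stay as the last step left them, time stands still between calls to the robot, and variables do not carry over. Pictures are saved under pics/ and viewed, at most 10 in all, crops included, and the job is handed in when it is done.

```bash
mkdir -p pics; ls
cat > h.py <<'E'
import numpy as np, cv2, json
from scipy.spatial.transform import Rotation as R
from workcell import manip
def pt(c,u,v,d=None,z=None):
    k=manip.get_calibration(c) if isinstance(c,str) else c
    r=np.array([(u-k['cx'])/k['fx'],-(v-k['cy'])/k['fy'],-1.0])
    r=R.from_quat(k['orientation']).apply(r); o=np.array(k['xyz'])
    if z is not None: d=(z-o[2])/r[2]
    return o+r*d
def save(n,im,s=1): cv2.imwrite('pics/'+n,cv2.resize(im[:,:,::-1],None,fx=s,fy=s,interpolation=cv2.INTER_CUBIC))
def units(p,q=None):
    "shift/turn in tool axes/units from the present pose to p,q"
    o=manip.get_obs(); r=R.from_quat(o['ee_rot'])
    s=r.inv().apply(np.array(p)-o['position'])/.05
    t=(r.inv()*q).as_rotvec(degrees=True)/8 if q is not None else np.zeros(3)
    return np.round(np.r_[s,t],2)
E
python3 - <<'E'
from h import *
o=manip.get_obs(); print(o['clock'],o['position'],R.from_quat(o['ee_rot']).as_matrix().round(2),manip.tip_reach)
for c in ['top','scene']:
    im,d=manip.camera(c); save(c+'0.png',im,1.4); k=manip.get_calibration(c); print(c,k)
    for n in ['light_pad','dimmer_top','slide_rack','slide','frosted_end','plain_slide','microscope','pin_bowl','vent_box','glass_dish_b']:
        f=manip.find_in(n,c)[:2]; print(n,[(np.round(x['box']).astype(int).tolist(),round(x['p'],2)) for x in f])
    for n,z in [('panel_centre',.014),('label_window',.014),('dimmer_top',.03),('dimmer_mark',.014),('slide_centre',.028),('frosted_mid',.028),('plain_slide',.012),('slide_rack',.0),('light_pad',0)]:
        f=manip.tip_of(n,c)[:1]
        for x in f: print(n,np.round(x['pixel']),round(x['p'],2),pt(k,*x['pixel'],z=z).round(3))
E
```

```text
pics
0.0 [0.13984905 0.60876932 0.24450621] [[-0.97  0.22 -0.  ]
 [ 0.22  0.97 -0.  ]
 [-0.   -0.   -1.  ]] 0.014
top {'fx': 454.6570678161139, 'fy': 454.6570678161139, 'cx': 277.38545287160866, 'cy': 203.03369075351887, 'xyz': array([0.28927617, 0.22173511, 0.88574217]), 'orientation': array([-0.08924672,  0.08638907,  0.70742779, -0.6957858 ])}
light_pad [([221, 126, 313, 193], 0.59)]
dimmer_top [([256, 173, 268, 181], 0.61), ([220, 124, 305, 192], 0.42)]
slide_rack [([228, 205, 287, 260], 0.75), ([159, 156, 203, 199], 0.62)]
slide [([242, 244, 284, 251], 0.7)]
frosted_end []
plain_slide [([235, 211, 275, 220], 0.68)]
microscope []
pin_bowl [([130, 212, 193, 269], 0.82)]
vent_box [([184, 282, 206, 304], 0.78), ([240, 244, 282, 252], 0.18)]
glass_dish_b [([164, 156, 206, 196], 0.88), ([259, 170, 264, 184], 0.68)]
panel_centre [264. 148.] 0.89 [0.628 0.249 0.014]
label_window [273. 143.] 0.65 [0.638 0.23  0.014]
dimmer_top [262. 174.] 0.39 [0.567 0.253 0.03 ]
dimmer_mark [283. 174.] 0.88 [0.57  0.21  0.014]
slide_centre [260. 173.] 0.5 [0.569 0.256 0.028]
frosted_mid [274. 244.] 0.45
[... 650 characters left out ...]
7, 214, 221], 0.39)]
plain_slide [([245, 208, 280, 223], 0.7)]
microscope [([228, 180, 302, 220], 0.55)]
pin_bowl [([158, 211, 211, 261], 0.72), ([243, 218, 298, 253], 0.69)]
vent_box [([210, 254, 231, 286], 0.63)]
glass_dish_b [([172, 199, 213, 220], 0.57)]
panel_centre [259. 193.] 0.6 [0.629 0.251 0.014]
label_window [274. 187.] 0.76 [0.651 0.205 0.014]
dimmer_top [264. 199.] 0.43 [0.568 0.249 0.03 ]
dimmer_mark [273. 205.] 0.78 [0.563 0.229 0.014]
slide_centre [276. 234.] 0.74 [0.418 0.255 0.028]
frosted_mid [285. 227.] 0.43 [0.439 0.232 0.028]
plain_slide [264. 224.] 0.77 [0.486 0.268 0.012]
slide_rack [268. 239.] 0.79 [0.443 0.267 0.   ]
light_pad [264. 202.] 0.68 [ 0.606  0.241 -0.   ]
```

Run:
```python
from h import *
im=cv2.imread('pics/top0.png')
c=im[int(110*1.4):int(320*1.4),int(120*1.4):int(400*1.4)]
cv2.imwrite('pics/top0c.png',cv2.resize(c,(800,600),interpolation=cv2.INTER_CUBIC))
```

```text
(no output)
```

View pics/scene0.png

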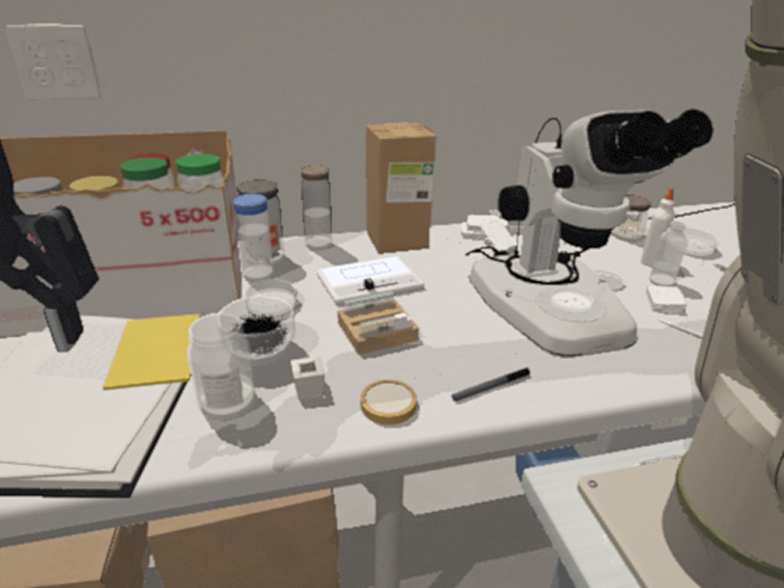

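View pics/top0c.png

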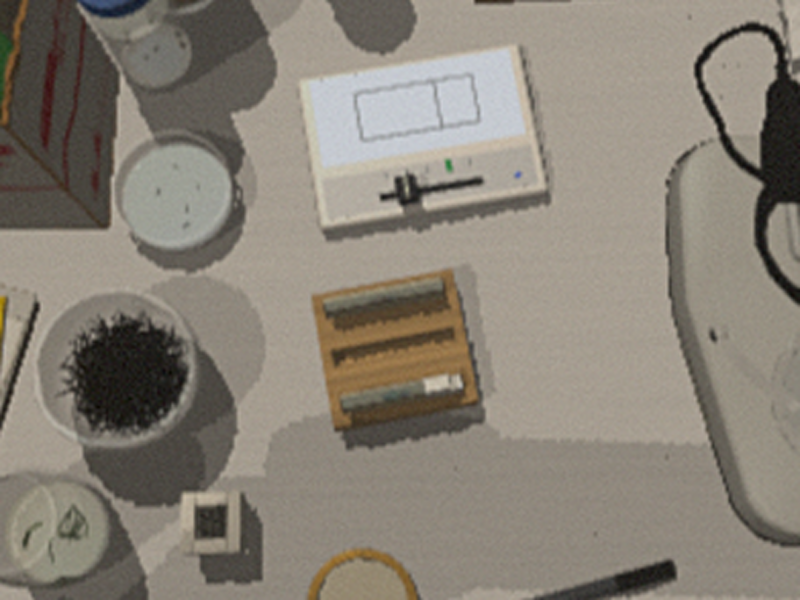

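The top view shows the rack with the labelled slide in the near groove. Its white frosted end is at the right, crop (445,383), so the label faces the pad. The plain slide is in the far groove. The dimmer grip is at crop (407,188) and the green mark at (449,165). The network's dimmer and slide positions agree with this.

Run:
```python
from h import *
f=lambda x,y,z: pt('top',120+x/2.857,110+y/2.857,z=z)
print('grip',f(407,184,.03),'green',f(449,165,.014))
P=[f(*a,.014) for a in [(300,80),(520,45),(548,190),(322,230)]]
c=np.mean(P,0); ax=(P[1]-P[0]+P[2]-P[3])[:2]; print('pad',c,np.degrees(np.arctan2(ax[0],-ax[1])),np.linalg.norm(P[1]-P[0]),np.linalg.norm(P[1]-P[2]))
P=[f(*a,.024) for a in [(314,296),(450,271),(478,402),(336,428)]]
c=np.mean(P,0); ax=(P[1]-P[0]+P[2]-P[3])[:2]; print('rack',c,np.degrees(np.arctan2(ax[0],-ax[1])),np.linalg.norm(P[1]-P[0]),np.linalg.norm(P[1]-P[2]))
a,b=f(342,400,.044),f(463,381,.044); print('slide',a,b,np.linalg.norm(a-b))
th=np.radians(9); q=R.from_matrix(np.array([[-np.cos(th),-np.sin(th),0],[-np.sin(th),np.cos(th),0],[0,0,-1]]).T.T)
print(q.as_matrix().round(2)); print(units([.52,.25,.2],q))
```

```text
grip [0.56574469 0.25201316 0.03      ] green [0.58446068 0.22279866 0.014     ]
pad [0.60716722 0.24115716 0.014     ] 9.058746355304525 0.16075805823974024 0.11140782877718419
rack [0.4516801  0.26155571 0.024     ] 9.598599317185414 0.09423396007855872 0.09196233673997992
slide [0.41432667 0.29503488 0.044     ] [0.42549596 0.21594492 0.044     ] 0.07987474549202613
[[-0.99 -0.16  0.  ]
 [-0.16  0.99  0.  ]
 [-0.    0.   -1.  ]]
[-9.02 -5.3   0.91  0.    0.   -2.74]
```

```bash
python3 -m pendant '[[-0.9,-0.5,0,0,0,-0.3,-0.3],[-1.9,-1.1,0.1,0,0,-0.6,-0.3],[-2.9,-1.7,0.2,0,0,-0.9,-0.3],[-3.9,-2.3,0.3,0,0,-1.2,-0.3],[-4.9,-2.9,0.4,0,0,-1.5,-0.3],[-5.9,-3.5,0.5,0,0,-1.8,-0.3],[-6.9,-4.1,0.6,0,0,-2.1,-0.3],[-7.9,-4.7,0.8,0,0,-2.4,-0.3],[-8.7,-5.1,0.9,0,0,-2.7,-0.3],[-9.0,-5.3,0.9,0,0,-2.75,-0.3]]'
python3 - <<'E'
from h import *
o=manip.get_obs(); print(o['clock'],o['position'],o['joint_pos'])
k=manip.get_calibration('wrist'); im,d=manip.camera('wrist'); save('w1.png',im,1.4)
np.savez('w1.npz',im=im,d=d,xyz=k['xyz'],o=k['orientation'],f=[k['fx'],k['cx'],k['cy']])
for n,z in [('panel_centre',.014),('label_window',.014),('dimmer_top',.03),('dimmer_mark',.014),('slide_centre',.028),('frosted_mid',.028)]:
    for x in manip.tip_of(n,'wrist')[:1]:
        u,v=x['pixel'];print(n,np.round(x['pixel']),round(x['p'],2),pt(k,u,v,z=z).round(3),pt(k,u,v,d=d[int(v),int(u)]).round(3))
E
```

```text
clock: 3.25
position: [0.521, 0.2473, 0.1999]
ee_rot: [-0.077, 0.997, -0.001, -0.0]
ft_force: [-0.3, 0.2, 0.0]
grip_width: 0.35
grasp_force: 0.0
3.25 [0.52099893 0.24726712 0.19986166] [-0.72103552  0.25394355  0.23366833  1.66707984 -0.06077127  1.22820606
  1.25173962]
panel_centre [259. 292.] 0.61 [0.63  0.248 0.014] [0.629 0.248 0.016]
label_window [231. 290.] 0.56 [0.632 0.22  0.014] [0.514 0.229 0.21 ]
dimmer_top [276. 237.] 0.66 [0.564 0.254 0.03 ] [0.564 0.254 0.03 ]
dimmer_mark [238. 230.] 0.9 [0.569 0.219 0.014] [0.569 0.22  0.015]
slide_centre [306.  67.] 0.89 [0.422 0.256 0.028] [0.423 0.255 0.045]
frosted_mid [274.  63.] 0.76 [0.423 0.231 0.028] [0.424 0.231 0.044]
```

View pics/w1.png

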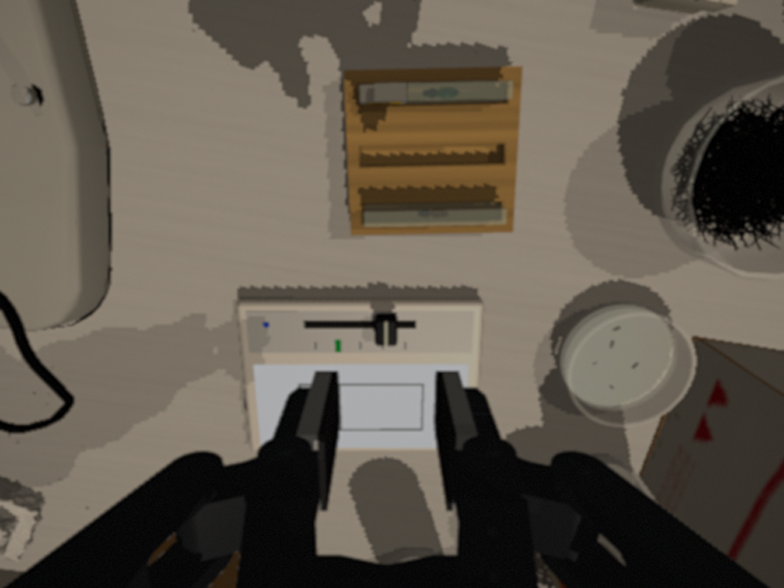

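The wrist view shows the jaws square to the pad. The grip is at picture (385,328) and the green mark at (338,345). The measured points agree with the pad's dimensions, so I'll pinch the grip.

```bash
python3 -m pendant '[[-0.5,0,0.5,0,0,0,-0.3],[-0.87,0,1.5,0,0,0,-0.3],[-0.87,0,2.5,0,0,0,-0.3],[-0.87,0,3.0,0,0,0,-0.3],[-0.87,0,3.3,0,0,0,-0.3],[-0.87,0,3.3,0,0,0,-0.3],[-0.87,0,3.3,0,0,0,-0.9],[-0.87,0,3.3,0,0,0,-0.9],[-0.87,0,3.3,0,0,0,-0.9],[-0.87,0,3.3,0,0,0,-0.9]]' 20
python3 - <<'E'
from h import *
k=manip.get_calibration('wrist');im,d=manip.camera('wrist'); save('w2.png',im,1.4)
print(units([.5685,.2197,.0345]))
E
```

```text
clock: 4.85
position: [0.5627, 0.2573, 0.0366]
ee_rot: [-0.079, 0.997, 0.0, 0.001]
ft_force: [-1.3, -1.6, 6.2]
grip_width: 0.154
grasp_force: 23.7
[ 0.   -0.76  0.04  0.    0.    0.  ]
```

View pics/w2.png

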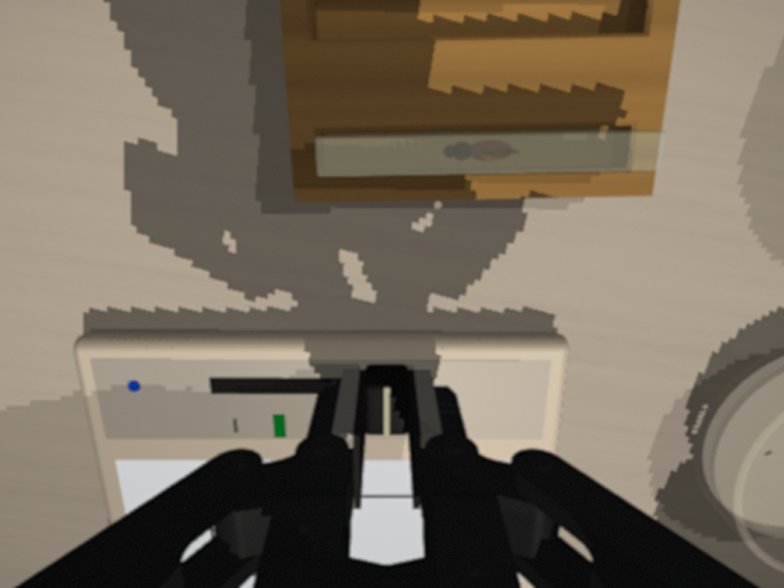

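The grip is pinched, with its white line at picture column 387. The green mark is at column 279, about 37 mm away, which agrees with the computed 38 mm.

```bash
python3 -m pendant '[[0,-0.15,0,0,0,0,-0.9],[0,-0.3,0,0,0,0,-0.9],[0,-0.45,0,0,0,0,-0.9],[0,-0.6,0,0,0,0,-0.9],[0,-0.7,0,0,0,0,-0.9],[0,-0.76,0,0,0,0,-0.9],[0,-0.76,0,0,0,0,-0.9],[0,-0.76,0,0,0,0,-0.3],[0,-0.76,0,0,0,0,-0.3],[0,-0.76,0,0,0,0,-0.3]]'
python3 - <<'E'
from h import *
k=manip.get_calibration('wrist');im,d=manip.camera('wrist'); save('w3.png',im[200:],1.4)
th=np.radians(9.6);c,s=np.cos(th),np.sin(th)
q=R.from_matrix(np.array([[-s,c,0],[c,s,0],[0,0,-1]]))
print(units([.419,.2655,.15],q))
E
```

```text
clock: 6.15
position: [0.5681, 0.2195, 0.0353]
ee_rot: [-0.079, 0.997, 0.0, 0.0]
ft_force: [0.4, -0.0, -0.4]
grip_width: 0.352
grasp_force: 0.0
[ 2.8   1.38 -2.3   0.   -0.   11.18]
```

View pics/w3.png

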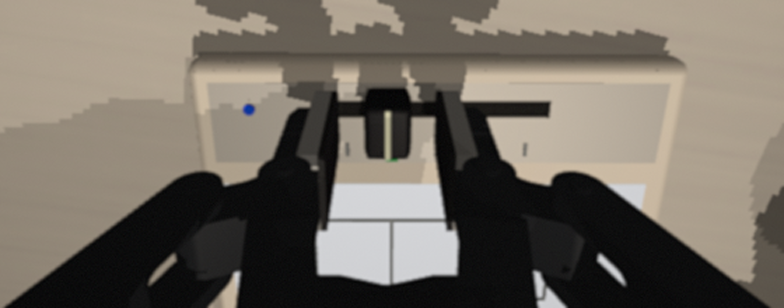

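The white line is at column 388 and the green mark's edge shows at 392, an error of about 1 mm, so the dimmer is set. Next I'll rise, turn and go over the rack.

```bash
python3 -m pendant '[[0,0,-0.7,0,0,0,-0.3],[0,0,-1.7,0,0,1.2,-0.3],[0.4,0.2,-2.3,0,0,2.5,-0.3],[0.8,0.4,-2.3,0,0,3.8,-0.3],[1.2,0.6,-2.3,0,0,5.1,-0.3],[1.6,0.8,-2.3,0,0,6.4,-0.3],[2.0,1.0,-2.3,0,0,7.7,-0.3],[2.4,1.2,-2.3,0,0,9.0,-0.3],[2.8,1.4,-2.3,0,0,10.3,-0.3],[2.8,1.4,-2.3,0,0,11.2,-0.3]]'
python3 - <<'E'
from h import *
o=manip.get_obs(); print(o['joint_pos'].round(2) if hasattr(o['joint_pos'],'round') else o['joint_pos'])
k=manip.get_calibration('wrist');im,d=manip.camera('wrist'); save('w4.png',im,1.4)
print(k['xyz'])
for n,z in [('slide_centre',.028),('frosted_mid',.028)]:
    for x in manip.tip_of(n,'wrist')[:1]:
        u,v=x['pixel'];print(n,np.round(x['pixel']),round(x['p'],2),pt(k,u,v,z=z).round(4),pt(k,u,v,z=.044).round(4),d[int(v),int(u)])
for n in ['slide','frosted_end']:
    for x in manip.trace(n,'wrist')[:1]: print(n,x['p'],x['box'],cv2.minAreaRect(np.argwhere(x['pixels'])[:,::-1].astype(np.float32)))
E
```

```text
clock: 7.45
position: [0.4174, 0.2674, 0.1504]
ee_rot: [0.647, 0.762, 0.0, -0.0]
ft_force: [0.5, -0.4, 0.9]
grip_width: 0.347
grasp_force: 0.0
[-1.02  0.12  0.38  1.93 -0.05  1.09 -0.45]
[0.4051156  0.34683934 0.27911458]
slide_centre [275. 222.] 0.85 [0.4192 0.2566 0.028 ] [0.4183 0.2624 0.044 ] 0.2497271
frosted_mid [276. 252.] 0.8 [0.4234 0.2329 0.028 ] [0.4222 0.2402 0.044 ] 0.25680634
slide 0.75 [269.6, 166.5, 287.4, 275.5] ((277.4683837890625, 219.50079345703125), (111.19222259521484, 13.717123985290527), 88.5497817993164)
frosted_end 0.76 [273.1, 251.2, 285.1, 278.2] ((278.0, 262.0), (26.0, 12.0), 90.0)
```

View pics/w4.png

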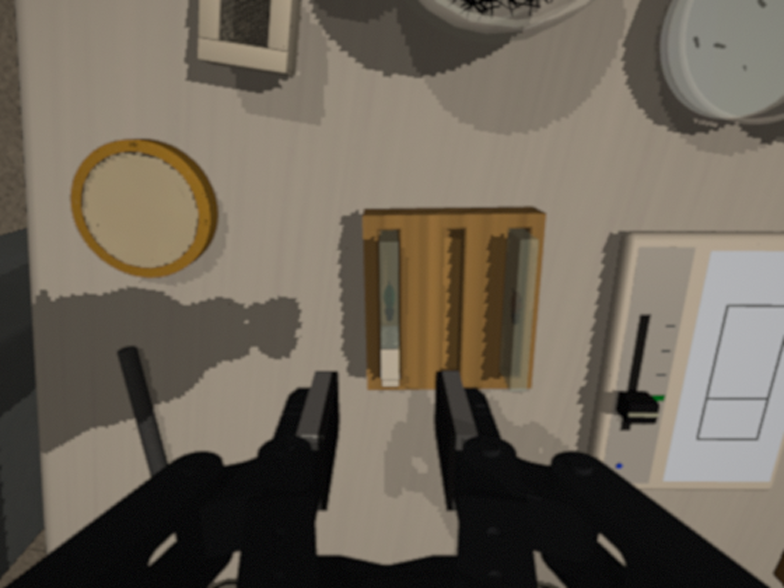

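The slide stands upright between the jaws at picture column 390. Its frosted end is at rows 347–385, and the clear/frosted edge measures within 2 mm of the expected place. The plain slide is well clear at column 523. I'll go down and grip.

```bash
python3 -m pendant '[[0,0,0.8,0,0,0,-0.3],[0,0,1.5,0,0,0,-0.3],[0,0,1.9,0,0,0,-0.3],[0,0,2.16,0,0,0,-0.3],[0,0,2.16,0,0,0,-0.3],[0,0,2.16,0,0,0,-1],[0,0,2.16,0,0,0,-1],[0,0,2.16,0,0,0,-1],[0,0,2.16,0,0,0,-1],[0,0,2.16,0,0,0,-1]]' 40
python3 - <<'E'
from h import *
im,d=manip.camera('wrist'); save('w5.png',im,1.4)
E
```

```text
clock: 8.95
position: [0.4194, 0.267, 0.0432]
ee_rot: [0.646, 0.763, 0.001, 0.0]
ft_force: [0.1, -0.8, 6.6]
grip_width: 0.092
grasp_force: 42.7
```

View pics/w5.png

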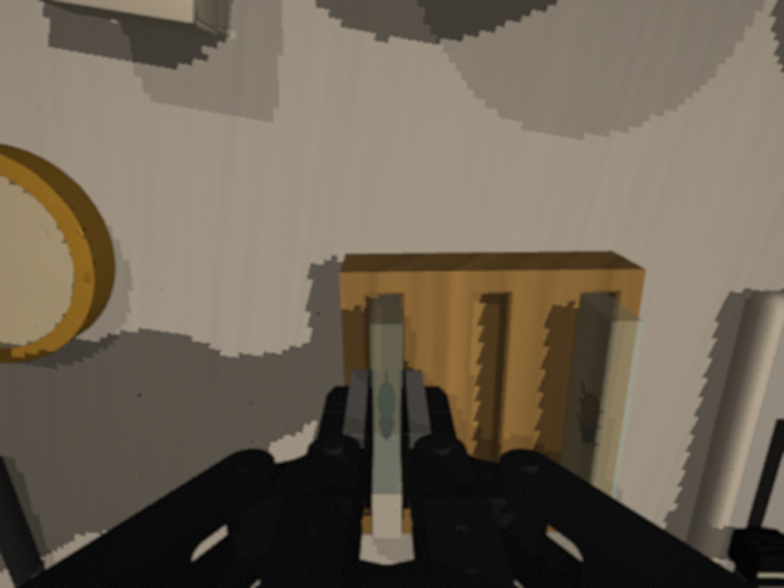

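The jaws hold the clear part (pads at rows 370–430) and the frosted end begins at row 490, so it is clear of the pads. Lifting.

```bash
python3 -m pendant '[[0,0,-0.2,0,0,0,-1],[0,0,-0.5,0,0,0,-1],[0,0,-0.9,0,0,0,-1],[0,0,-1.4,0,0,0,-1],[0,0,-1.9,0,0,0,-1],[0,0,-2.4,0,0,0,-1],[0,0,-2.8,0,0,0,-1],[0,0,-3.0,0,0,0,-1],[0,0,-3.0,0,0,0,-1],[0,0,-3.0,0,0,0,-1]]'
python3 - <<'E'
from h import *
# slide in tool: TCP z .043 vs slide centre z .028 (15 mm ahead); slide x = -tool x, centre at tool x -11 mm
off=np.array([-.011,0,.0152])
r0=R.from_quat(manip.get_obs()['ee_rot'])
th=np.radians(9.1);c,s=np.cos(th),np.sin(th)
q0=R.from_matrix(np.array([[-s,c,0],[c,s,0],[0,0,-1]]))
for t in (0,25,50):
    q=q0*R.from_rotvec([-t,0,0],degrees=True)
    p=np.array([.6285,.2475,.014+.11])-q.apply(off)
    print(t,p,units(p,q),'y axis',q.as_matrix()[:,1].round(2))
E
```

```text
clock: 10.25
position: [0.4185, 0.2663, 0.1916]
ee_rot: [0.646, 0.763, -0.001, -0.0]
ft_force: [-0.1, 0.2, -0.1]
grip_width: 0.09
grasp_force: 41.9
0 [0.62676026 0.25836155 0.1392    ] [-0.84  4.08  1.05 -0.01  0.    0.05] y axis [0.99 0.16 0.  ]
25 [0.62041731 0.25734558 0.13777588] [-0.84  3.96  1.07 -3.13 -0.01  0.05] y axis [0.89 0.14 0.42]
50 [0.61526294 0.25651998 0.13377037] [-0.84  3.85  1.15 -6.26 -0.02  0.04] y axis [0.63 0.1  0.77]
```

```bash
python3 -m pendant '[[-0.1,0.5,0,-0.6,0,0,-1],[-0.2,1.1,0,-1.3,0,0,-1],[-0.4,1.7,0,-2.0,0,0,-1],[-0.5,2.3,0,-2.7,0,0,-1],[-0.6,2.9,0.1,-3.4,0,0,-1],[-0.7,3.4,0.3,-4.1,0,0,-1],[-0.8,3.7,0.6,-4.8,0,0,-1],[-0.84,3.85,0.9,-5.5,0,0,-1],[-0.84,3.85,1.1,-6.26,0,0,-1],[-0.84,3.85,1.15,-6.26,0,0,-1]]'
python3 - <<'E'
from h import *
o=manip.get_obs(); r=R.from_quat(o['ee_rot']); print(r.as_matrix().round(2),np.round(o['joint_pos'],2))
print(o['position']+r.apply([-.011,0,.0152]),o['position']+r.apply([-.0385,0,.0152]))
th=np.radians(9.1);c,s=np.cos(th),np.sin(th)
q=R.from_matrix(np.array([[-s,c,0],[c,s,0],[0,0,-1]]))*R.from_rotvec([-50,0,0],degrees=True)
print(units([.6285,.2475,.124]-q.apply([-.011,0,.0152]),q))
E
```

```text
clock: 11.5
position: [0.6226, 0.2482, 0.1445]
ee_rot: [0.597, 0.692, 0.299, 0.272]
ft_force: [0.8, -0.6, -0.9]
grip_width: 0.088
grasp_force: 41.9
[[-0.14  0.66  0.73]
 [ 0.99  0.11  0.09]
 [-0.02  0.74 -0.67]] [-1.29  0.2   0.72  2.18  1.34  0.24 -1.72]
[0.63524529 0.23866803 0.1345057 ] [0.6390425  0.21143656 0.13503319]
[ 0.19 -0.24  0.05 -0.28  0.2   0.01]
```

```bash
python3 -m pendant '[[0.1,-0.1,0,-0.1,0.1,0,-1],[0.19,-0.24,0.05,-0.28,0.2,0,-1],[0.19,-0.24,0.05,-0.28,0.2,0,-1],[0.19,-0.24,0.05,-0.28,0.2,0,-1],[0.19,-0.24,0.05,-0.28,0.2,0,-1],[0.19,-0.24,0.05,-0.28,0.2,0,-1],[0.19,-0.24,0.05,-0.28,0.2,0,-1],[0.19,-0.24,0.05,-0.28,0.2,0,-1],[0.19,-0.24,0.05,-0.28,0.2,0,-1],[0.19,-0.24,0.05,-0.28,0.2,0,-1]]'
python3 - <<'E'
from h import *
o=manip.get_obs(); r=R.from_quat(o['ee_rot']); print(r.as_matrix().round(2))
print(o['position']+r.apply([-.011,0,.0152]),o['position']+r.apply([-.0385,0,.0152]))
k=manip.get_calibration('top');im,d=manip.camera('top')
for n in ['slide_centre','frosted_mid']:
    for x in manip.tip_of(n,'top')[:1]: print(n,x['p'],x['pixel'],pt(k,*x['pixel'],z=.124))
im2,_=manip.camera('scene')
save('t6.png',np.hstack([cv2.resize(im[90:230,200:340],(400,400)),cv2.resize(im2[110:250,190:330],(400,400))]))
E
```

```text
clock: 12.75
position: [0.6157, 0.2569, 0.135]
ee_rot: [0.588, 0.69, 0.322, 0.274]
ft_force: [0.2, -0.1, -0.5]
grip_width: 0.094
grasp_force: 41.9
[[-0.16  0.63  0.76]
 [ 0.99  0.1   0.12]
 [ 0.    0.77 -0.64]]
[0.62890638 0.24790573 0.1252449 ] [0.63326812 0.22075384 0.12523781]
slide_centre 0.81 [260.3, 127.0] [0.62521744 0.25188815 0.124     ]
frosted_mid 0.56 [277.1, 122.6] [0.63323838 0.22141748 0.124     ]
```

View pics/t6.png

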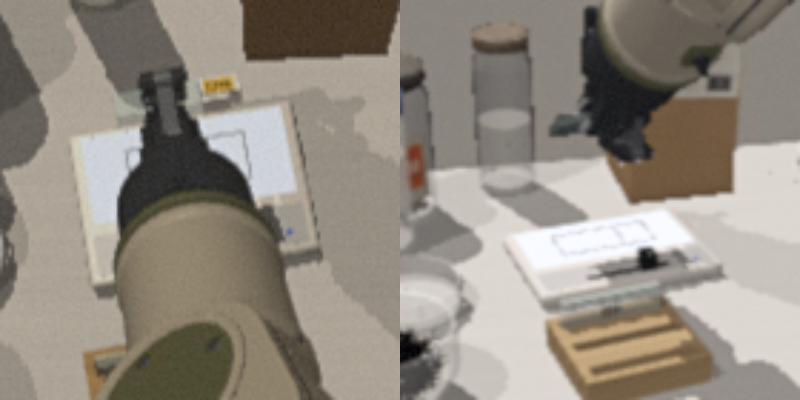

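The yellow label faces the overhead camera at the right-hand end, the slide is level, and the dimmer stands at its mark. The measured slide centre and frosted end agree with the targets to about 5 mm.

```bash
python3 -c "
from workcell import manip
print(manip.hand_in())"
```

```text
the job is handed in; nothing more can be done
None
```

I handed in the job at about 13 s: the dimmer is about 1 mm from the green mark, and the labelled slide is held by its clear part, level and about 11 cm above the outline, with the label turned up about 50 degrees and the frosted end over its box. No verdict came back, and I did not measure the bystanders again afterwards.

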